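Fit the beater into the drive unit and hold it down

ROBOT

A 7-joint arm with a two-finger parallel gripper is mounted at the origin on the work surface. World frame = base frame: x ahead of the robot, y to its left, z up, the work surface at z = 0. Lengths are in m, angles in rad, forces in N, time in s.
With the tool pointing down it reaches from about 0.4 to 0.85 m from the base axis. Payload 10.4 kg.
Tool frame: the origin (TCP) lies midway between the tips of the shut fingers; the grasp point (between the pads) lies 19 mm behind it; z points along the fingers, x is the direction in which the jaws open and shut, and the axes are right-handed (so a half turn about z gives the same grasp; the last joint's range is limited). The gripper opens to 85 mm and grips with 20 to 120 N. Pads are 22 mm wide; open, the fingers measure 114 mm over their backs; the gripper's body (76 mm by 85 mm) begins 54 mm behind the grasp point. The pads swing forward as they close: fully open they stand 13 mm farther back than shut.
Start: joints at [-0.023, 0.332, -0.065, 1.46, 0.022, 1.35, -0.088], TCP at [0.625, 0, 0.231] pointing down, gripper open.
Joint ranges: [-2.6, 2.6], [-0.5, 2.12], [-1.47, 1.34], [0.16, 2.42], [-1.27, 4.41], [0.06, 2.06], [-2.6, 2.6]. Speed limits (rad/s): [2.22, 2.22, 2.79, 2.79, 3.14, 3.14, 3.14].

INTERFACE

Orientations are given as a unit quaternion [x, y, z, w].
In Python, from workcell import monitor, eyes, ticket, models gives the robot as it stands.
- The arm moves only by the tool servo_tool, never from a script. Its argument "motion" is a list of rows, each a list of 7 numbers: the opening, from 0 (shut) to 1 (fully open), then the shift along the tool's x, y, z in m, then the turn, a rotation vector about the tool's x, y, z in degrees. In form: [[fingers, tx, ty, tz, rx, ry, rz], ...]. A call has 1 to 20 rows; each row is the pose to reach, as a shift and turn from the pose commanded when the call began, along the tool's axes at that moment; what a row does not reach only later rows make up. A row lasts 1/8 s, in which the tool goes at most 62.5 mm and 10.7 degrees, less where a joint would pass 70% of its speed; a pose out of reach is approached as far as the arm can. A call with a gripper value outside its range is refused whole. The fingers move at their own pace and stop on an object; "grip_force" is the grip in N (left out, the last holds). Time passes only in rows, so rows that repeat a pose let the fingers close. It gives the time, the measured TCP pose, the force and the opening at its end, in the units of the state.
- monitor.get_obs(): the state, without advancing time (a new reading comes with each control period).
- eyes.camera(name): name is "scene" or "side" or "wrist"; returns (picture, depth): 420x560x3 uint8, blue, green, red; 420x560 float32, m along the optical axis (not along the pixel's ray), 0 where there is no reading.
- eyes.camera_info(name): a dict with "intrinsics" (3x3 intrinsics, pixels), "k1" (the pictures are not rectified: a ray, as slopes to the right and down, at radius r is drawn at 1 + k1 r^2 times it, then the intrinsics apply), "extrinsics" (4x4, takes a point from world to camera coordinates); the wrist camera has in their place "tool_from_camera" (4x4, takes a point from camera to tool coordinates, whose origin is the TCP and whose axes are the tool frame's). Camera axes: x right, y down, z forward; pixel columns grow to the right and rows downward; lengths in m; the calibration is good to about 2 mm. A picture is of the moment at which its call begins: read the wrist's pose just before it. camera_info takes no time and is no camera call.
- ticket.hand_in(): hands the job in, once; it reports no verdict.
Trained networks look in the newest picture that a camera, given by its name, has taken for a name from the list of things; names that differ only in an ending like _2 or _b are one class to them, and where a whole thing is asked for, a point or a joint stands for the part that bears it (a point fixed in the world has none). Each returns a list of dicts, best first, with "confidence" (0 to 1); they miss things now and then, are a little off and sometimes report something else, mostly with a low value. They report only what shows in the picture. A call takes as long as a camera call.
- models.boxes_of(camera, thing): "point" ([x, y, z] in m, in the coordinates of the camera as it stood for that picture, good to about 4 mm: the middle of the surface that is visible of it).
The state is a dict: "clock": time; "joint_pos": joint angles; "joint_velocities": joint speeds; "tau": joint torques, N m; "position": TCP position; "ee_rot": TCP orientation; "ft_force": force on the tool from outside, world axes, zero at the start; "torque": the same for the moment, N m; "grip_width": opening from 0.0 (shut) to 1.0 (fully open).
Only numpy, scipy, OpenCV 4.12 (cv2) and the standard library are available. Lean on these libraries where they do the work, as an engineer would, in place of code of your own. Each camera call takes 0.05 s, during which the arm holds its last target. There are 200 camera calls.

TASK

Slide the shutter of the kitchen drive unit fully open, then take the beater (the attachment with two straight paddle arms) out of its stand, turn it until its splines mesh with the cross-shaped drive socket and push it fully home against the socket's spring. Finish while still gripping the beater and pressing it home: do not let go. Leave the disc attachment, the tub and the glass beaker alone.

Things in the scene. Friction and masses are not known exactly. Their poses are not given: they have to be found in the camera images.
- shutter (a joint): Sliding black plastic shutter on the unit's deck, covering the drive socket: 0 = shut, 0.09 m = fully open, at its end stop. It slides towards the unit's +y with about 2 N of friction and stays where it is left. Its plate is 70 x 64 mm, 4 mm thick; it clears the socket from about 0.06 m on.
- shutter_grip (a point): Centre of the shutter's upright grip, a block 34 mm along the unit's x, 18 mm along y (the sliding direction) and 42 mm high; its top is 21 mm above this point, the plate 21 mm below. Axes as the unit's: the shutter opens along this frame's +y.
- unit: Drive unit, a fixed steel and aluminium housing 200 (x) x 280 (y) x 100 mm high; origin at the centre of its underside. Control knobs on its -x side. The drive socket is 70 mm from the centre towards -y. Two 7 mm high guide rails run along y on the deck, 41 mm either side of the socket.
- socket_mouth (a point): Centre of the mouth of the drive socket: a grey round coupling, 52 mm across, top 2 mm above the deck, under the shutter when that is shut. Its cross-shaped hole is two slots at right angles, 10.5 mm wide and 34.5 mm long, along this frame's x and y (z up), 34 mm deep. The coupling stands at any angle and resists turning (0.3 N m).
- ejector (a joint): Spring-loaded round plate in the socket, its face 16 mm below the mouth: 0 = up, 0.0085 m = fully down. It needs 6 N to start moving and about 12 N at 0.008 m; it lifts the beater again if that is not pressed.
- beater_grip (a point): Centre of the beater's grip, an upright black block 34 mm (its x) x 22 mm (its y) x 44 mm high, z up; pinch it across its y. Below: a grey hub 30 mm across from 22 mm down, with two steel arms 7 mm wide and 8 mm high reaching 50 mm either way along x, 26 mm below this point, each ending in an upright paddle 16 mm wide, 22 mm high. About 0.26 kg. Home, this point is 44 mm above the socket mouth.
- beater_foot (a point): Centre of the underside of the beater's steel splined foot, 68 mm below the grip's centre, same axes: a cross of two bars along x and y, each 30 mm long and 8 mm wide, 24 mm high, lower edges rounded. Above it a flange 44 mm across, which rests on the coupling when home. At first the beater is upright, at any angle, foot in its stand's hole, flange on the stand.
- stand_a: Fixed white plastic stand, 80 x 80 x 50 mm, with a 34 mm round hole through it from above; origin at the centre of its underside. Holds the beater.
- disc_tool: The other attachment, to be left alone: in a second stand of the same kind, with a steel disc 92 mm across and a round black grip; origin at the centre of its foot's underside, 26 mm above the table; 86 mm high.
- tub: Grey plastic tub, 100 x 160 x 65 mm, to be left alone; origin at the centre of its underside.
- beaker: Glass beaker, 72 mm across, 95 mm high, to be left alone; origin at the centre of its underside.

How it is judged:
On the way, in this order (a step that is already met when the one before it is completed fails the run):
1. the shutter is slid fully open while the beater is still in its stand (value of joint shutter above 0.08 m and distance of beater_grip from where it was at the start of the episode below 0.02 m), for 0.2 s.
2. the beater's splines are meshed with the socket (z of beater_grip in the frame of socket_mouth below 0.056 m and horizontal distance between beater_grip and socket_mouth below 0.006 m), for 0.1 s.
At the end, for the whole second after the job is handed in: The shutter is open (over 80 of 90 mm), the beater stands upright in the socket (grip within 6 mm of its axis, tilt under 0.08 rad), pressed home to within 2.5 mm (grip centre under 46.5 mm above the mouth, ejector down over 5.5 mm), at rest, and the fingers still hold it (over 3 N) (value of joint shutter above 0.08 m and z of beater_grip in the frame of socket_mouth below 0.0465 m and horizontal distance between beater_grip and socket_mouth below 0.006 m and angle between beater_grip's own z axis and vertical below 0.08 rad and value of joint ejector above 0.0055 m and contact force between the fingers and beater above 3 N and linear speed of beater below 0.02 m/s); the arm keeps its last pose, push and grip.
It fails at once if the disc attachment is disturbed (distance of disc_tool from where it was at the start of the episode above 0.02 m).
It fails at once if the tub is pushed (distance of tub from where it was at the start of the episode above 0.03 m).
It fails at once if the beaker is pushed (distance of beaker from where it was at the start of the episode above 0.03 m).
It also fails if it takes over 54 s, if anything falls off the work surface, if the arm or the gripper's body presses on something with over 40 N, if the wrist force passes 120 N, or if a joint passes its speed limit or range.

## Working session

There is one attempt and no reset: what is moved stays moved. The work goes in short steps, Python scripts to look and compute and a tool call to move; the robot and the scene stay as the last step left them, time stands still between calls to the robot, and variables do not carry over. Pictures are saved under pics/ and viewed, about 8 in all and at most 12, crops included, and the job is handed in when it is done.

Besides the shell and the picture viewer there is one more tool, called after "Call:" by a JSON object that holds its "fn" and its "kwargs". servo_tool: Moves the arm, as the interface text tells. Its arguments: {"type":"object","properties":{"motion":{"type":"array"},"grip_force":{"type":"number"}},"required":["motion"]}

```bash
mkdir -p pics
cat > h.py <<'E'
import numpy as np, cv2
from scipy.spatial.transform import Rotation as R
from workcell import monitor, eyes, ticket, models
np.set_printoptions(precision=4,suppress=True)
def obs(): return monitor.get_obs()
def T_tool(o):
    T=np.eye(4);T[:3,:3]=R.from_quat(o["ee_rot"]).as_matrix();T[:3,3]=o["position"];return T
def shot(name):
    o=obs();im,d=eyes.camera(name);i=eyes.camera_info(name)
    if name=="wrist": W=T_tool(o)@np.array(i["tool_from_camera"])
    else: W=np.linalg.inv(np.array(i["extrinsics"]))
    return dict(im=im,d=d,K=np.array(i["intrinsics"]),k1=i["k1"],W=W)
def cloud(s):
    h,w=s["d"].shape;v,u=np.mgrid[:h,:w].astype(float)
    D=np.array([s["k1"],0,0,0,0.])
    n=cv2.undistortPoints(np.stack([u.ravel(),v.ravel()],1)[:,None],s["K"],D)[:,0]
    z=s["d"].ravel();P=np.c_[n*z[:,None],z]
    return (P@s["W"][:3,:3].T+s["W"][:3,3]).reshape(h,w,3)
def proj(s,P):
    c=np.linalg.inv(s["W"]);p=(np.atleast_2d(P)@c[:3,:3].T+c[:3,3])
    return cv2.projectPoints(p[:,None],np.zeros(3),np.zeros(3),s["K"],np.array([s["k1"],0,0,0,0.]))[0][:,0]
def find(cam,s,thing,n=2):
    out=[]
    for r in models.boxes_of(cam,thing)[:n]:
        p=s["W"][:3,:3]@np.array(r["point"])+s["W"][:3,3];out.append((r["confidence"],p))
    return out
E
python3 - <<'E'
from h import *
o=obs();print(o["clock"],o["position"],o["ee_rot"])
S={}
for c in ["scene","side"]:
    s=shot(c);S[c]=s
    im=s["im"].copy()
    for t in ["shutter_grip","unit","beater_grip","stand_a","disc_tool","tub","beaker"]:
        for cf,p in find(c,s,t):
            print(c,t,round(cf,2),p)
            q=proj(s,p)[0].astype(int);cv2.circle(im,tuple(map(int,q)),3,(0,0,255),-1);cv2.putText(im,t[:9]+"%.1f"%cf,tuple(map(int,q)),0,.4,(255,0,255),1)
    cv2.imwrite(f"pics/{c}0.png",im);np.savez(f"{c}0.npz",P=cloud(s),**s)
E
```

```text
0.0 [0.6246 0.     0.2305] [ 1.      0.     -0.0007  0.    ]
scene shutter_grip 0.94 [0.5686 0.1418 0.1016]
scene unit 0.83 [0.5924 0.1852 0.0998]
scene beater_grip 0.68 [ 0.5524 -0.3602  0.0783]
scene beater_grip 0.66 [ 0.7475 -0.1802  0.0151]
scene stand_a 0.84 [ 0.5696 -0.3617  0.046 ]
scene disc_tool 0.56 [ 0.5493 -0.1917  0.0674]
scene beaker 0.56 [0.5631 0.4798 0.0666]
scene beaker 0.54 [0.5931 0.1842 0.1008]
side shutter_grip 0.6 [0.5553 0.156  0.11  ]
side shutter_grip 0.35 [0.527  0.2378 0.0987]
side unit 0.59 [0.5268 0.2354 0.0992]
side stand_a 0.74 [ 0.5358 -0.3228  0.0422]
side stand_a 0.53 [0.5547 0.1586 0.1069]
side disc_tool 0.81 [ 0.5344 -0.1736  0.0681]
side tub 0.74 [ 0.7647 -0.1652  0.0328]
side beaker 0.95 [0.5572 0.4922 0.0625]
side beaker 0.5 [0.5509 0.1571 0.1094]
```

View pics/scene0.png

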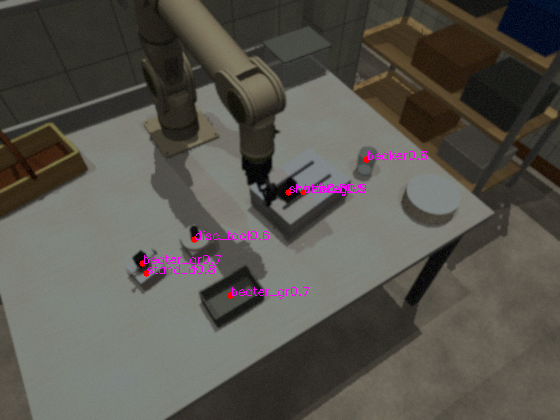

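View pics/side0.png

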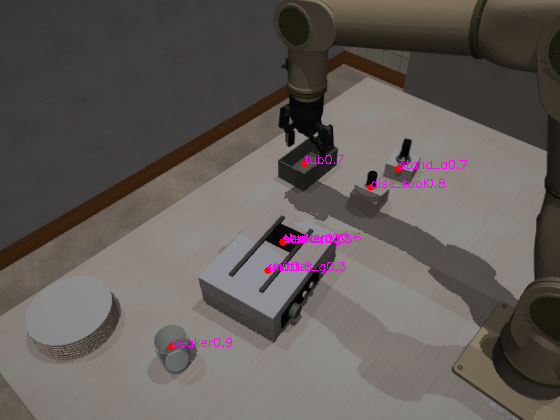

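The scene view shows the beater stand at about (145,265), the disc at (195,238), the tub at (230,297) and the unit at (300,190). In the side view the shutter is at (285,240), between the rails, and the knobs are on the robot-facing side (295,310). Next I fit the deck from the depth data.

Run:
```python
from h import *
A=[]
for c in ["scene","side"]:
    f=np.load(f"{c}0.npz");P=f["P"].reshape(-1,3);ok=f["d"].ravel()>0
    P=P[ok]
    m=(P[:,0]>.4)&(P[:,0]<.75)&(P[:,1]>-.05)&(P[:,1]<.42)
    Q=P[m]
    D=Q[(Q[:,2]>.09)&(Q[:,2]<.112)]
    r=cv2.minAreaRect(D[:,:2].astype(np.float32));print(c,len(D),r,"medz",np.median(D[:,2]))
    G=Q[(Q[:,2]>.122)&(Q[:,2]<.16)];print(" grip pts",len(G),G.mean(0) if len(G) else 0,G.min(0),G.max(0),np.percentile(G[:,2],95))
    for nm,(x0,x1,y0,y1) in dict(beat=(.45,.65,-.45,-.27),disc=(.45,.65,-.27,-.1)).items():
        B=P[(P[:,0]>x0)&(P[:,0]<x1)&(P[:,1]>y0)&(P[:,1]<y1)&(P[:,2]>.02)]
        for z0,z1 in [(.035,.06),(.06,.085),(.085,.105),(.105,.15)]:
            b=B[(B[:,2]>z0)&(B[:,2]<z1)]
            if len(b)>4: print(" ",nm,z0,len(b),b.mean(0),b[:,:2].min(0),b[:,:2].max(0),b[:,2].max(),cv2.minAreaRect(b[:,:2].astype(np.float32)))
    im=f["im"]
    x=(110,225,110,60) if c=="scene" else (330,110,110,90)
    y=(240,140,130,100) if c=="scene" else (190,200,160,150)
    a=[cv2.resize(im[v:v+h,u:u+w],(400,300),interpolation=2) for u,v,w,h in(x,y)]
    A.append(np.hstack(a))
cv2.imwrite("pics/crop.png",np.vstack(A))
```

```text
scene 3555 ((0.5536110997200012, 0.1980409324169159), (0.20498545467853546, 0.28806188702583313), 8.965982437133789) medz 0.09903100582150715
 grip pts 90 [0.5636 0.1511 0.1402] [0.545  0.142  0.1221] [0.5796 0.1662 0.1534] 0.15005594625599206
  beat 0.035 507 [ 0.5575 -0.3592  0.0487] [ 0.4956 -0.4064] [ 0.5936 -0.3117] 0.05904800519321185 ((0.5450268983840942, -0.35974305868148804), (0.08336809277534485, 0.07883889228105545), 13.735107421875)
  beat 0.06 137 [ 0.5494 -0.3581  0.0724] [ 0.5215 -0.4074] [ 0.5721 -0.3108] 0.08498682341806951 ((0.5487541556358337, -0.35718733072280884), (0.023216091096401215, 0.10047901421785355), 21.402484893798828)
  beat 0.085 59 [ 0.5544 -0.3621  0.0942] [ 0.5224 -0.4057] [ 0.568  -0.3159] 0.10476487028921255 ((0.5484668016433716, -0.3582630157470703), (0.019693024456501007, 0.097469262778759), 20.18741798400879)
  beat 0.105 96 [ 0.5474 -0.3594  0.1138] [ 0.5309 -0.3766] [ 0.5604 -0.3417] 0.11954226228428344 ((0.545981764793396, -0.35914087295532227), (0.022578615695238113, 0.03429084271192551), 22.930721282958984)
  disc 0.035 152 [ 0.5703 -0.191
[... 1992 characters left out ...]
511862277985), (0.08229809999465942, 0.08303914219141006), 6.177844047546387)
  disc 0.06 519 [ 0.537  -0.1763  0.0703] [ 0.4941 -0.2296] [ 0.5862 -0.1338] 0.08489562268536921 ((0.5404746532440186, -0.18171781301498413), (0.09047719091176987, 0.09164027869701385), 27.63302230834961)
  disc 0.085 54 [ 0.5364 -0.1739  0.095 ] [ 0.5265 -0.1917] [ 0.5508 -0.1664] 0.10476867939460133 ((0.5356839895248413, -0.17694132030010223), (0.025896772742271423, 0.016325093805789948), 41.715110778808594)
  disc 0.105 62 [ 0.5385 -0.1792  0.1113] [ 0.5262 -0.1938] [ 0.5535 -0.168 ] 0.1162001899490438 ((0.5399799942970276, -0.18062296509742737), (0.021841052919626236, 0.026037350296974182), 38.847137451171875)
```

View pics/crop.png

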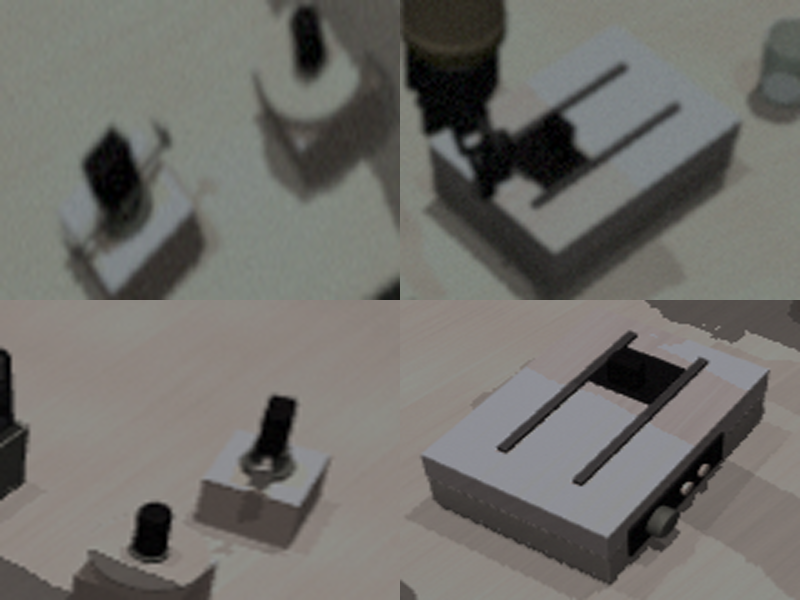

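The rails in the crops match the unit fit: centre (0.554, 0.200), yaw about 9.3°. The beater's arms lie about 111° from world x. I hover over the shutter with the jaws along the unit's y.

Call:
{"fn": "servo_tool", "kwargs": {"motion": [[1, -0.02, -0.05, 0, 0, 0, 10], [1, -0.04, -0.1, 0, 0, 0, 20], [1, -0.064, -0.156, 0, 0, 0, 30], [1, -0.064, -0.156, 0, 0, 0, 40], [1, -0.064, -0.156, 0, 0, 0, 50], [1, -0.064, -0.156, 0, 0, 0, 60], [1, -0.064, -0.156, 0, 0, 0, 70], [1, -0.064, -0.156, 0, 0, 0, 80.7], [1, -0.064, -0.156, 0, 0, 0, 80.7], [1, -0.064, -0.156, 0, 0, 0, 80.7]], "grip_force": 40}}

```text
clock: 2.05
position: [0.561, 0.1561, 0.2314]
ee_rot: [0.764, -0.646, 0.0, -0.0]
ft_force: [0.3, -0.0, 0.3]
grip_width: 1.0
```

Run:
```python
from h import *
o=obs();print(o["clock"],o["position"],R.from_quat(o["ee_rot"]).as_matrix(),o["joint_pos"],o["ft_force"])
s=shot("wrist");P=cloud(s);print(np.array(eyes.camera_info("wrist")["tool_from_camera"]))
print(find("wrist",s,"shutter_grip"))
Q=P[s["d"]>0]
m=(Q[:,2]>.135)&(Q[:,2]<.158)&(abs(Q[:,0]-.561)<.04)&(abs(Q[:,1]-.156)<.04);G=Q[m]
print(len(G),cv2.minAreaRect(G[:,:2].astype(np.float32)),np.median(G[:,2]))
D=Q[(Q[:,2]>.095)&(Q[:,2]<.103)];print(cv2.minAreaRect(D[:,:2].astype(np.float32)),np.median(D[:,2]))
cv2.imwrite("pics/w1.png",s["im"])
```

```text
2.05 [0.561  0.1561 0.2314] [[ 0.1659 -0.9861  0.0002]
 [-0.9861 -0.1659  0.    ]
 [ 0.     -0.0002 -1.    ]] [-0.3456  0.2372 -0.0049  1.5805  0.0012  1.3238 -1.7548] [ 0.3378 -0.0061  0.2926]
[[ 1.      0.     -0.0014 -0.0004]
 [ 0.0004  0.9452  0.3265 -0.0842]
 [ 0.0013 -0.3265  0.9452 -0.1423]
 [ 0.      0.      0.      1.    ]]
[(0.63, array([0.5721, 0.1367, 0.1051]))]
965 ((0.5610098838806152, 0.15856201946735382), (0.03378075733780861, 0.01767643727362156), 9.62876033782959) 0.14801944658614874
((0.5529530644416809, 0.20018348097801208), (0.20054928958415985, 0.28186091780662537), 9.518709182739258) 0.0997029028638084
```

View pics/w1.png

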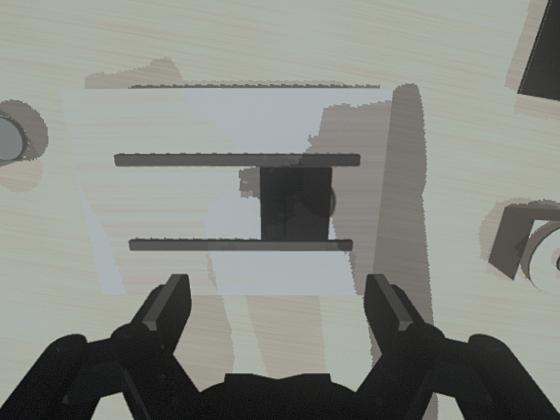

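The wrist view shows the shutter at (295,203) between the rails, with the disc stand at the right edge. Depth puts the grip centre at (0.561, 0.159), which is a 2.5 mm correction. I descend, pinch and slide.

Call:
{"fn": "servo_tool", "kwargs": {"motion": [[1, -0.0025, 0, 0.05, 0, 0, 0], [1, -0.0025, 0, 0.09, 0, 0, 0], [1, -0.0025, 0, 0.113, 0, 0, 0], [1, -0.0025, 0, 0.113, 0, 0, 0], [0, -0.0025, 0, 0.113, 0, 0, 0], [0, -0.0025, 0, 0.113, 0, 0, 0], [0, -0.0025, 0, 0.113, 0, 0, 0], [0, -0.0025, 0, 0.113, 0, 0, 0], [0, -0.0025, 0, 0.113, 0, 0, 0]], "grip_force": 40}}

```text
clock: 3.28
position: [0.5609, 0.1585, 0.119]
ee_rot: [0.762, -0.647, 0.0, -0.0]
ft_force: [-1.9, -0.3, 6.2]
grip_width: 0.203
```

Call:
{"fn": "servo_tool", "kwargs": {"motion": [[0, -0.015, 0, 0, 0, 0, 0], [0, -0.035, 0, 0, 0, 0, 0], [0, -0.055, 0, 0, 0, 0, 0], [0, -0.075, 0, 0, 0, 0, 0], [0, -0.085, 0, 0, 0, 0, 0], [0, -0.09, 0, 0, 0, 0, 0], [0, -0.092, 0, 0, 0, 0, 0], [0, -0.092, 0, 0, 0, 0, 0]]}}

```text
clock: 4.28
position: [0.5478, 0.2377, 0.1187]
ee_rot: [0.759, -0.651, 0.004, 0.006]
ft_force: [-5.0, -37.1, 18.7]
grip_width: 0.204
```

It stopped after 80 mm at 37 N. I'll see whether that is the end stop.

Call:
{"fn": "servo_tool", "kwargs": {"motion": [[0, 0.01, 0, 0, 0, 0, 0], [0.45, 0.01, 0, 0, 0, 0, 0], [1, 0.01, 0, -0.02, 0, 0, 0], [1, 0.01, 0, -0.06, 0, 0, 0], [1, 0.03, 0, -0.11, 0, 0, 0], [1, 0.06, -0.0, -0.12, 0, 0, 0], [1, 0.06, -0.0, -0.12, 0, 0, 0], [1, 0.06, -0.0, -0.12, 0, 0, 0]]}}

```text
clock: 5.28
position: [0.5549, 0.1911, 0.2376]
ee_rot: [0.762, -0.647, -0.0, 0.0]
ft_force: [-0.1, 0.4, -0.0]
grip_width: 0.998
```

```bash
cat > look.py <<'E'
from h import *
import sys
o=obs();print(o["clock"],o["position"],R.from_quat(o["ee_rot"]).as_matrix()[:,0],o["ft_force"])
s=shot("wrist");P=cloud(s);np.savez("w.npz",P=P,**s)
Q=P[s["d"]>0]
m=(Q[:,2]>.135)&(Q[:,2]<.158)&(abs(Q[:,0]-.55)<.04)&(abs(Q[:,1]-.235)<.06);G=Q[m]
r=cv2.minAreaRect(G[:,:2].astype(np.float32));print("grip",len(G),r,np.median(G[:,2]))
D=Q[(Q[:,2]>.095)&(Q[:,2]<.103)&(Q[:,1]>.03)];print("deck",cv2.minAreaRect(D[:,:2].astype(np.float32)))
# rectified top view of socket, 4 px/mm
c=np.array([.5645,.1305]);n=400;g=(np.arange(n)-n/2)/5000
X,Y=np.meshgrid(c[0]+g,c[1]-g)
pts=proj(s,np.c_[X.ravel(),Y.ravel(),np.full(X.size,.102)]).reshape(n,n,2).astype(np.float32)
top=cv2.remap(s["im"],pts,None,2)
cv2.imwrite("pics/%s.png"%sys.argv[1],np.hstack([cv2.resize(s["im"],(400,300)),cv2.resize(top,(300,300))]))
cv2.imwrite("top.png",top)
z=cv2.remap(P.astype(np.float32),pts,None,0)[...,2];np.save("topz.npy",z)
E
python3 look.py w2
```

```text
5.275 [0.5549 0.1911 0.2376] [ 0.1626 -0.9867 -0.0004] [-0.1123  0.4072 -0.0202]
grip 975 ((0.54790198802948, 0.23684875667095184), (0.03333936259150505, 0.01825927197933197), 9.849503517150879) 0.1479368149228924
deck ((0.5436865091323853, 0.25623783469200134), (0.20101298391819, 0.39740005135536194), 9.673014640808105)
```

View pics/w2.png

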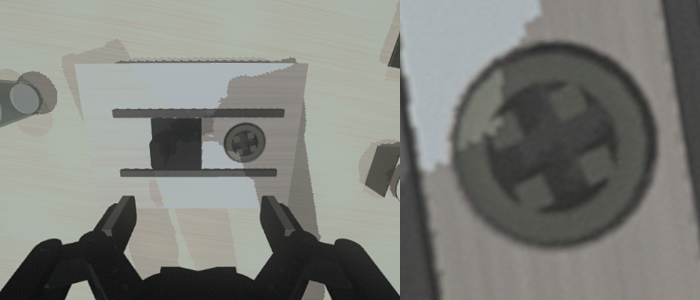

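The view shows the socket uncovered at (244,142) with the shutter at (175,142). Shutter travel is 79 mm from the start, and the socket edge was already peeking out at first, so the shutter probably began slightly open. I'll check the plate position relative to the socket.

```bash
cat > sock.py <<'E'
from h import *
from scipy.optimize import minimize
f=np.load("w.npz");P=f["P"];s=dict(W=f["W"],K=f["K"],k1=float(f["k1"]))
Q=P[f["d"]>0];th=np.radians(9.6);ux=np.array([np.cos(th),np.sin(th)]);uy=np.array([-ux[1],ux[0]])
# circle: edge of coupling in rectified gray
top=cv2.cvtColor(cv2.imread("top.png"),cv2.COLOR_BGR2GRAY).astype(np.float32)
topz=np.load("topz.npy")
hole=(topz<.097).astype(np.float32)
n=400;g=(np.arange(n)-n/2)/5000;c0=np.array([.5645,.1305]);X,Y=np.meshgrid(c0[0]+g,c0[1]-g)
grad=cv2.GaussianBlur(top,(0,0),3)
def ring(c,r):
    a=np.linspace(0,2*np.pi,180);u=(c[0]+r*np.cos(a)-c0[0])*5000+200;v=200-(c[1]+r*np.sin(a)-c0[1])*5000
    return cv2.remap(grad,u.astype(np.float32)[:,None],v.astype(np.float32)[:,None],1).ravel()
best=max(((np.mean(ring((x,y),.0285)-ring((x,y),.0255)),x,y) for x in np.arange(.559,.573,.0005) for y in np.arange(.125,.139,.0005)))
print("circle",best)
# cross from image: slots dark
def cross(c,a,m):
    dx=X-c[0];dy=Y-c[1];p=dx*np.cos(a)+dy*np.sin(a);q=-dx*np.sin(a)+dy*np.cos(a)
    r=np.hypot(dx,dy)<.01725
    h=((abs(p)<.00525)|(abs(q)<.00525))&r
    l=r&(abs(p)>.0062)&(abs(q)>.0062)
    return m[l].mean()-m[h].mean()
for nm,m in (("img",top),("hole",-hole)):
    b=max((cross((x,y),np.radians(a),m),a,x,y) for a in range(0,90,3) for x in np.arange(best[1]-.004,best[1]+.0041,.001) for y in np.arange(best[2]-.004,best[2]+.0041,.001))
    b=max((cross((x,y),np.radians(a),m),a,x,y) for a in np.arange(b[1]-3,b[1]+3,.5) for x in np.arange(b[2]-.001,b[2]+.0011,.0005) for y in np.arange(b[3]-.001,b[3]+.0011,.0005))
    print(nm,b)
c=np.array(best[1:])
d=Q[:,:2]-c;lx=d@ux;ly=d@uy
m=(abs(lx)<.034)&(ly>.03)&(ly<.14)&(Q[:,2]>.1015)&(Q[:,2]<.113)
print("plate y",np.percentile(ly[m],[1,5,50,95,99]),np.median(Q[m][:,2]))
E
python3 sock.py
```

```text
circle (np.float32(59.71582), np.float64(0.5654999999999993), np.float64(0.132))
img (np.float32(20.644562), np.float64(25.0), np.float64(0.5634999999999992), np.float64(0.131))
hole (np.float32(0.7942216), np.float64(24.0), np.float64(0.5659999999999993), np.float64(0.1315))
plate y [0.0564 0.0591 0.0813 0.1131 0.119 ] 0.10655502819556156
```

The plate spans 56–119 mm from the socket, centred at about 88 mm, so the shutter is at its end stop. The socket is near (0.5657, 0.1318) with slots at about 24°. Next I turn to the working yaw and look straight down on the socket.

Call:
{"fn": "servo_tool", "kwargs": {"motion": [[1, 0.02, 0, 0, 0, 0, -10], [1, 0.06, -0.01, 0.01, 0, 0, -20], [1, 0.1, -0.02, 0.02, 0, 0, -30], [1, 0.141, -0.0224, 0.035, 0, 0, -41], [1, 0.141, -0.0224, 0.035, 0, 0, -52], [1, 0.141, -0.0224, 0.035, 0, 0, -62], [1, 0.141, -0.0224, 0.035, 0, 0, -73], [1, 0.141, -0.0224, 0.035, 0, 0, -84], [1, 0.141, -0.0224, 0.035, 0, 0, -94], [1, 0.141, -0.0224, 0.035, 0, 0, -104.6], [1, 0.141, -0.0224, 0.035, 0, 0, -104.6], [1, 0.141, -0.0224, 0.035, 0, 0, -104.6]]}}

```text
clock: 6.82
position: [0.6002, 0.0551, 0.2029]
ee_rot: [0.979, 0.205, -0.0, -0.0]
ft_force: [-1.0, 0.1, 0.9]
grip_width: 0.997
```

```bash
python3 look.py w3; python3 sock.py; python3 -c "
from h import *
T=T_tool(obs());print(T,obs()['joint_pos'])"
```

```text
6.825 [0.6002 0.0551 0.2029] [ 0.9156  0.402  -0.0005] [-1.0013  0.0948  0.9197]
grip 0 ((0.0, 0.0), (0.0, 0.0), 0.0) nan
deck ((0.5622665286064148, 0.1454644352197647), (0.2016458362340927, 0.16970835626125336), 9.669488906860352)
circle (np.float32(72.997604), np.float64(0.5644999999999994), np.float64(0.1315))
img (np.float32(24.697746), np.float64(25.0), np.float64(0.5644999999999993), np.float64(0.131))
hole (np.float32(0.80328435), np.float64(24.5), np.float64(0.5649999999999993), np.float64(0.131))
plate y [0.054  0.0572 0.0639 0.075  0.078 ] 0.10664963882366589
[[ 0.9154  0.4025 -0.0004  0.6002]
 [ 0.4025 -0.9154  0.0001  0.055 ]
 [-0.0003 -0.0003 -1.      0.203 ]
 [ 0.      0.      0.      1.    ]] [-0.0441  0.305  -0.1513  1.5568  0.047   1.2838  0.2125]
  return _methods._mean(a, axis=axis, dtype=dtype,
  ret = ret.dtype.type(ret / rcount)
```

View pics/w3.png

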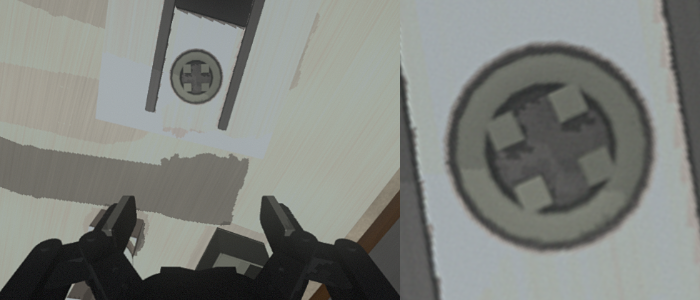

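The socket is refined to (0.5647, 0.1312) with slots at 24.7°, and it agrees with the unit fit. Next I view the beater from above.

Call:
{"fn": "servo_tool", "kwargs": {"motion": [[1, -0.015, 0.03, -0.015, 0, 0, 0], [1, -0.035, 0.07, -0.015, 0, 0, 0], [1, -0.06, 0.12, -0.015, 0, 0, 1], [1, -0.086, 0.17, -0.015, 0, 0, 2], [1, -0.111, 0.22, -0.015, 0, 0, 3.5], [1, -0.137, 0.27, -0.015, 0, 0, 3.5], [1, -0.162, 0.32, -0.015, 0, 0, 3.5], [1, -0.187, 0.37, -0.015, 0, 0, 3.5], [1, -0.207, 0.41, -0.015, 0, 0, 3.5], [1, -0.221, 0.438, -0.015, 0, 0, 3.5], [1, -0.221, 0.438, -0.015, 0, 0, 3.5], [1, -0.221, 0.438, -0.015, 0, 0, 3.5]]}}

```text
clock: 8.38
position: [0.5763, -0.4344, 0.2181]
ee_rot: [0.984, 0.177, 0.0, -0.0]
ft_force: [-0.5, 0.5, -0.7]
grip_width: 0.999
```

Run:
```python
from h import *
o=obs();T=T_tool(o);print(o["clock"],T,o["ft_force"])
s=shot("wrist");P=cloud(s);Q=P[s["d"]>0];print(find("wrist",s,"beater_grip"))
B=Q[(abs(Q[:,0]-.544)<.07)&(abs(Q[:,1]+.357)<.07)]
for z0,z1 in [(.045,.056),(.066,.075),(.076,.092),(.112,.13)]:
    b=B[(B[:,2]>z0)&(B[:,2]<z1)]
    if len(b)>5: print(z0,len(b),np.median(b[:,2]),cv2.minAreaRect(b[:,:2].astype(np.float32)))
G=B[B[:,2]>.11];zt=np.median(G[:,2])
r=cv2.minAreaRect(G[G[:,2]>zt-.003][:,:2].astype(np.float32));print("top",zt,r)
im=s["im"].copy()
for p in proj(s,np.c_[cv2.boxPoints(r),np.full(4,zt)]): cv2.circle(im,tuple(map(int,p)),2,(0,0,255),-1)
cv2.imwrite("pics/w4.png",im)
```

```text
8.375 [[ 0.9374  0.3482  0.0002  0.5763]
 [ 0.3482 -0.9374  0.0008 -0.4344]
 [ 0.0004 -0.0007 -1.      0.2181]
 [ 0.      0.      0.      1.    ]] [-0.461   0.4733 -0.7366]
[(0.93, array([ 0.5432, -0.3534,  0.1083]))]
0.045 5443 0.04972214915276907 ((0.5440509915351868, -0.35717618465423584), (0.08036681264638901, 0.08080177754163742), 13.957468032836914)
0.066 586 0.07135402855587347 ((0.5442179441452026, -0.35714632272720337), (0.029475674033164978, 0.09257788956165314), 20.162595748901367)
0.076 258 0.08517522424997473 ((0.5437761545181274, -0.3568253815174103), (0.015593323856592178, 0.09905526787042618), 21.68240737915039)
0.112 1324 0.11549138581908804 ((0.5441128015518188, -0.3575783371925354), (0.022092152386903763, 0.0337456539273262), 20.924388885498047)
top 0.2992577094766703 ((0.5772128105163574, -0.4162995219230652), (0.07178513705730438, 0.01841704361140728), 8.00829792022705)
```

View pics/w4.png

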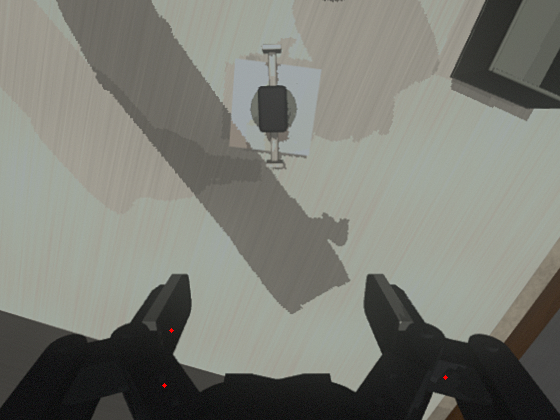

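The picture shows the beater upright at (272,108) with its arms along the image's vertical. Grip centre is (0.5441, -0.3574), top 0.1155, jaw direction about 21°. I move over it, descend and grip.

Call:
{"fn": "servo_tool", "kwargs": {"motion": [[1, -0.0034, -0.045, 0, 0, 0, -0.7], [1, -0.0034, -0.0834, 0, 0, 0, -0.7], [1, -0.0034, -0.0834, 0.02, 0, 0, -0.7], [1, -0.0034, -0.0834, 0.06, 0, 0, -0.7], [1, -0.0034, -0.0834, 0.1, 0, 0, -0.7], [1, -0.0034, -0.0834, 0.13, 0, 0, -0.7], [1, -0.0034, -0.0834, 0.139, 0, 0, -0.7], [1, -0.0034, -0.0834, 0.139, 0, 0, -0.7], [0, -0.0034, -0.0834, 0.139, 0, 0, -0.7], [0, -0.0034, -0.0834, 0.139, 0, 0, -0.7], [0, -0.0034, -0.0834, 0.139, 0, 0, -0.7], [0, -0.0034, -0.0834, 0.139, 0, 0, -0.7], [0, -0.0034, -0.0834, 0.139, 0, 0, -0.7], [0, -0.0034, -0.0834, 0.139, 0, 0, -0.7]], "grip_force": 80}}

```text
clock: 10.22
position: [0.5437, -0.3585, 0.0799]
ee_rot: [0.983, 0.183, 0.0, 0.0]
ft_force: [-1.0, 1.5, 3.7]
grip_width: 0.247
```

Call:
{"fn": "servo_tool", "kwargs": {"motion": [[0, 0, 0, -0.01, 0, 0, 0], [0, 0, 0, -0.025, 0, 0, 0], [0, 0, 0, -0.045, 0, 0, 0], [0, 0, 0, -0.075, 0, 0, 0], [0, 0, 0, -0.105, 0, 0, 0], [0, 0, 0, -0.125, 0, 0, 0], [0, 0, 0, -0.13, 0, 0, 0], [0, 0, 0, -0.13, 0, 0, 0]]}}

```text
clock: 11.22
position: [0.5435, -0.3584, 0.2095]
ee_rot: [0.983, 0.183, 0.0, 0.0]
ft_force: [-0.4, 0.4, -3.7]
grip_width: 0.248
```

Run:
```python
from h import *
o=obs();T=T_tool(o);print(o["clock"],T,o["ft_force"],o["torque"],o["grip_width"])
s=shot("wrist");P=cloud(s);np.savez("held.npz",P=P,**s)
Tl=(P[s["d"]>0]-T[:3,3])@T[:3,:3]   # tool coords
for z0,z1 in [(-.045,-.03),(-.03,-.003),(0,.008),(.008,.02),(.02,.03),(.03,.058)]:
    b=Tl[(Tl[:,2]>z0)&(Tl[:,2]<z1)&(abs(Tl[:,0])<.07)&(abs(Tl[:,1])<.08)]
    if len(b)>9: print(z0,len(b),b.min(0),b.max(0),cv2.minAreaRect(b[:,:2].astype(np.float32)))
d=T[:2,:2].T@(np.array([.5647,.1312])-T[:2,3]);print("to socket",d)
cv2.imwrite("pics/w5.png",s["im"])
```

```text
11.225 [[ 0.9329  0.3601  0.0003  0.5435]
 [ 0.3601 -0.9329 -0.0001 -0.3584]
 [ 0.0003  0.0002 -1.      0.2095]
 [ 0.      0.      0.      1.    ]] [-0.4477  0.3902 -3.7108] [-0.0219 -0.0463  0.0068] 0.2482159767957504
-0.045 5348 [-0.039 -0.019 -0.045] [ 0.0385  0.0165 -0.03  ] ((-0.000703226774930954, -0.0015049949288368225), (0.07742016017436981, 0.035455506294965744), 2.2807109355926514)
-0.03 3327 [-0.0242 -0.0514 -0.03  ] [ 0.0244  0.0489 -0.003 ] ((0.0018200064077973366, -0.0016203001141548157), (0.09973592311143875, 0.04659576341509819), 72.93749237060547)
0 435 [-0.012  -0.0514  0.    ] [ 0.0135 -0.0066  0.008 ] ((0.0029655336402356625, -0.029678797349333763), (0.02569580264389515, 0.043685730546712875), 5.905060768127441)
0.008 812 [-0.0142 -0.0515  0.008 ] [ 0.0149 -0.0044  0.0199] ((0.0002382202073931694, -0.027977555990219116), (0.04696744307875633, 0.029147909954190254), 89.76770782470703)
0.02 1229 [-0.0213 -0.0224  0.02  ] [0.0222 0.0032 0.0299] ((0.0006576050072908401, -0.009909363463521004), (0.04339627921581268, 0.025216689333319664), 1.4189802408218384)
to socket [ 0.1961 -0.4491]
```

View pics/w5.png

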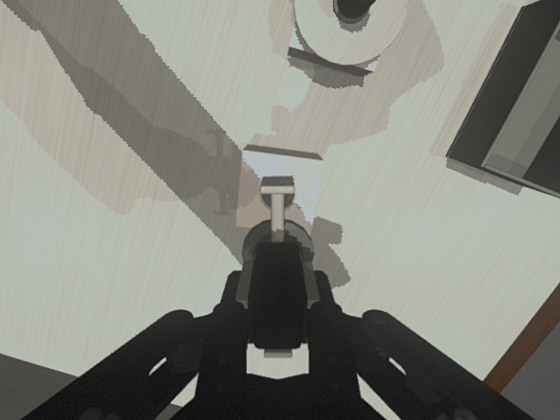

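The beater is held square: arms along tool y, centred within about 1 mm at (+0.3, -1.0) mm. I carry it over the socket and turn 3.6° to match the slots.

Call:
{"fn": "servo_tool", "kwargs": {"motion": [[0, 0.01, -0.023, 0, 0, 0, 0], [0, 0.028, -0.065, 0, 0, 0, 0], [0, 0.05, -0.115, 0, 0, 0, -1], [0, 0.072, -0.165, 0, 0, 0, -2], [0, 0.094, -0.215, 0, 0, 0, -3], [0, 0.116, -0.265, 0, 0, 0, -3.6], [0, 0.138, -0.315, 0, 0, 0, -3.6], [0, 0.16, -0.365, 0, 0, 0, -3.6], [0, 0.178, -0.408, 0, 0, 0, -3.6], [0, 0.19, -0.435, 0, 0, 0, -3.6], [0, 0.1958, -0.4481, 0, 0, 0, -3.6], [0, 0.1958, -0.4481, 0, 0, 0, -3.6], [0, 0.1958, -0.4481, 0, 0, 0, -3.6], [0, 0.1958, -0.4481, 0, 0, 0, -3.6]]}}

```text
clock: 13.02
position: [0.5651, 0.1285, 0.2093]
ee_rot: [0.977, 0.213, 0.0, 0.0]
ft_force: [0.0, -0.1, -2.4]
grip_width: 0.247
```

Run:
```python
from h import *
o=obs();T=T_tool(o);print(o["clock"],T,o["ft_force"],o["torque"],o["grip_width"])
d=T[:2,:2].T@(np.array([.5647,.1312])-T[:2,3]);print("socket in tool (want .0003,-.001)",d,"yaw",np.degrees(np.arctan2(T[1,0],T[0,0])))
s=shot("wrist");P=cloud(s);Tl=(P[s["d"]>0]-T[:3,3])@T[:3,:3]
b=Tl[(Tl[:,2]>-.003)&(Tl[:,2]<.02)&(abs(Tl[:,0])<.03)&(abs(Tl[:,1])<.06)];print(b.min(0),b.max(0))
im=s["im"].copy()
a=np.linspace(0,2*np.pi,60);
for p in proj(s,np.c_[.5647+.026*np.cos(a),.1312+.026*np.sin(a),np.full(60,.102)]): cv2.circle(im,tuple(map(int,p)),0,(0,0,255),-1)
cv2.imwrite("pics/w6.png",im[60:360,120:440])
```

```text
13.025 [[ 0.9094  0.4159  0.0002  0.5651]
 [ 0.4159 -0.9094 -0.0005  0.1285]
 [-0.      0.0005 -1.      0.2093]
 [ 0.      0.      0.      1.    ]] [ 0.0076 -0.1223 -2.4466] [-0.0013 -0.0196  0.0636] 0.24693169489023853
socket in tool (want .0003,-.001) [ 0.0008 -0.0026] yaw 24.579137327888063
[-0.0168 -0.0514 -0.003 ] [0.0172 0.0472 0.02  ]
```

View pics/w6.png

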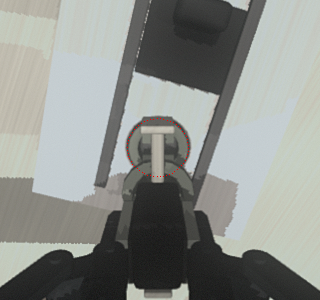

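The projected coupling rim sits on the imaged one at (158,152). A 1.6 mm correction remains. I apply it and descend into the mouth.

Call:
{"fn": "servo_tool", "kwargs": {"motion": [[0, 0.0005, -0.0016, 0.01, 0, 0, 0], [0, 0.0005, -0.0016, 0.025, 0, 0, 0], [0, 0.0005, -0.0016, 0.04, 0, 0, 0], [0, 0.0005, -0.0016, 0.048, 0, 0, 0], [0, 0.0005, -0.0016, 0.048, 0, 0, 0], [0, 0.0005, -0.0016, 0.052, 0, 0, 0], [0, 0.0005, -0.0016, 0.056, 0, 0, 0], [0, 0.0005, -0.0016, 0.06, 0, 0, 0], [0, 0.0005, -0.0016, 0.06, 0, 0, 0]]}}

```text
clock: 14.2
position: [0.5646, 0.1314, 0.149]
ee_rot: [0.977, 0.214, -0.0, 0.0]
ft_force: [1.7, -1.0, -3.1]
grip_width: 0.246
```

The foot is 7 mm into the mouth with almost no force, so it is meshing. I continue slowly against the spring.

Call:
{"fn": "servo_tool", "kwargs": {"motion": [[0, 0, 0, 0.004, 0, 0, 0], [0, 0, 0, 0.008, 0, 0, 0], [0, 0, 0, 0.011, 0, 0, 0], [0, 0, 0, 0.013, 0, 0, 0], [0, 0, 0, 0.015, 0, 0, 0], [0, 0, 0, 0.017, 0, 0, 0], [0, 0, 0, 0.018, 0, 0, 0], [0, 0, 0, 0.018, 0, 0, 0], [0, 0, 0, 0.018, 0, 0, 0]]}}

```text
clock: 15.32
position: [0.5649, 0.1316, 0.1324]
ee_rot: [0.977, 0.214, 0.0, 0.0]
ft_force: [-2.6, -2.7, 7.9]
grip_width: 0.249
```

Call:
{"fn": "servo_tool", "kwargs": {"motion": [[0, 0, 0, 0.002, 0, 0, 0], [0, 0, 0, 0.004, 0, 0, 0], [0, 0, 0, 0.006, 0, 0, 0], [0, 0, 0, 0.008, 0, 0, 0], [0, 0, 0, 0.008, 0, 0, 0], [0, 0, 0, 0.008, 0, 0, 0]]}}

```text
clock: 16.08
position: [0.5658, 0.1317, 0.1312]
ee_rot: [0.977, 0.214, 0.002, 0.001]
ft_force: [-27.4, -11.0, 65.6]
grip_width: 0.247
```

It is home: the TCP is at 0.1312 and the force jumped to 66 N as the flange seated on the coupling. I ease back to a moderate push.

Call:
{"fn": "servo_tool", "kwargs": {"motion": [[0, 0, 0, -0.003, 0, 0, 0], [0, 0, 0, -0.004, 0, 0, 0], [0, 0, 0, -0.004, 0, 0, 0], [0, 0, 0, -0.004, 0, 0, 0]]}}

```text
clock: 16.58
position: [0.5656, 0.1317, 0.1314]
ee_rot: [0.977, 0.214, 0.002, 0.0]
ft_force: [-12.0, -6.2, 32.8]
grip_width: 0.249
```

Run:
```python
from h import *
o=obs();T=T_tool(o);print(o["clock"],T,o["ft_force"],o["torque"],o["grip_width"],np.abs(o["joint_velocities"]).max())
for c in ("wrist","side","scene"):
    s=shot(c);P=cloud(s);Q=P[s["d"]>0]
    G=Q[(abs(Q[:,0]-.548)<.04)&(abs(Q[:,1]-.237)<.045)&(Q[:,2]>.135)&(Q[:,2]<.157)]
    print(c,"shutter grip",len(G),cv2.minAreaRect(G[:,:2].astype(np.float32)) if len(G)>5 else 0)
    if c=="wrist":
        Tl=(Q-T[:3,3])@T[:3,:3]
        m=(Tl[:,2]>-.01)&(Tl[:,2]<.02)&(abs(Tl[:,0])<.012)&(Tl[:,1]<-.018)&(Tl[:,1]>-.06);b=Tl[m]
        print("arm/paddle",b.min(0),b.max(0))
        a=b[(abs(b[:,0])<.003)&(b[:,1]>-.04)];print("arm top z by y",np.polyfit(a[:,1],a[:,2],1),T[2,3]-np.median(a[:,2]))
        cv2.imwrite("pics/w7.png",s["im"][60:360,120:440])
```

```text
16.575 [[ 0.9086  0.4176  0.0033  0.5656]
 [ 0.4176 -0.9086  0.      0.1317]
 [ 0.003   0.0014 -1.      0.1314]
 [ 0.      0.      0.      1.    ]] [-12.0193  -6.1595  32.85  ] [-1.4987  2.9215  0.0804] 0.2485704388149883 0.0013857288749359164
wrist shutter grip 4756 ((0.5467848181724548, 0.2368946373462677), (0.03432030975818634, 0.01848660223186016), 9.980015754699707)
arm/paddle [-0.0092 -0.0514 -0.0099] [ 0.0083 -0.018   0.0151]
arm top z by y [-0.3405 -0.0031] 0.12352932260792514
side shutter grip 148 ((0.547141969203949, 0.23853059113025665), (0.03446004167199135, 0.019957952201366425), 9.507976531982422)
scene shutter grip 56 ((0.5514209270477295, 0.23401091992855072), (0.033957287669181824, 0.019819580018520355), 4.520132064819336)
```

View pics/w7.png

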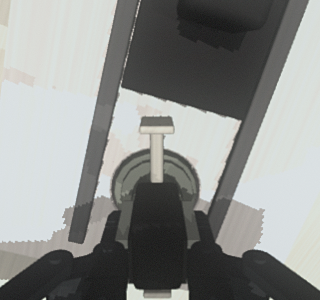

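The beater's flange is seated on the coupling. The arm top measures 0.1235, against 0.124 expected when home, tilt is about 0.003 rad, and the shutter has not moved. I hand in.

Run:
```python
from h import *
print(ticket.hand_in())
o=obs();print(o["clock"],o["position"],o["ft_force"],o["grip_width"])
```

```text
the job is handed in; nothing more can be done
None
the job is handed in; nothing more can be done
```

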